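# Refile an index divider in a packed slide-case tray

### The arm

A 6-joint arm with a two-finger parallel gripper is mounted at the origin on a cart in front of the work surface, level with it; the furniture and walls round the work are solid. World frame = base frame: x ahead of the robot, y to its left, z up, the work surface at z = 0. Lengths are in mm, angles in rad, forces in N, time in s.
With the tool pointing down it reaches from about 350 to 975 mm from the base axis. Payload 7.1 kg.
Tool frame: the origin (TCP) lies at the very end of the fingers, on their centre line; the grasp point (between the pads) lies 19 mm behind it (ctrl.grip_point_offset is the distance from the TCP to the grasp point, in mm); x points along the fingers, y is the direction in which the jaws open and shut, and the axes are right-handed (so a half turn about x gives the same grasp; the last joint's range is limited). The gripper opens to 88 mm and grips with 3 to 60 N. Pads are 20 mm wide; open, the fingers measure 115 mm over their backs; the gripper's body (75 mm by 178 mm) begins 61 mm behind the grasp point.
Start: joints at [-0.019, 0.423, 1.63, -0, 1.089, -0.019], TCP at [624.984, 0.026, 222.675] pointing down, gripper open.
Joint ranges: [-3, 3], [-0.9, 2.11], [0.09, 2.58], [-1.31, 4.45], [0.11, 2.69], [-2.54, 2.54]. Speed limits (rad/s): [2.39, 2.39, 3.01, 3.14, 3.14, 3.14].

### API

Orientations are given as a rotation vector (axis times angle).
In Python, from workcell import ctrl, vision, workorder gives the robot as it stands.
- The arm moves only by the shell command python3 -m crank 'ROWS'. ROWS is JSON, a list of rows, each a list of 3 entries, a list of its own where there are three numbers: the shift along the tool's x, y, z in m, then the turn, a rotation vector about the tool's x, y, z in rad, then the finger opening in m, from 0 to 0.0878. In form: [[[dx, dy, dz], [wx, wy, wz], jaw], ...]. A call has exactly 8 rows; each row shifts and turns the commanded pose from where the row before left it, along the tool's axes as they then stand; what a row does not reach is not made up. A row lasts 1/12 s, in which the tool goes at most 41.7 mm and 7.16 degrees, less where a joint would pass 70% of its speed; a pose out of reach is approached as far as the arm can. A call with a gripper value outside its range is refused whole. The fingers move at their own pace and stop on an object; the grip force is fixed at half the most. Time passes only in rows, so rows that do not move let the fingers close, or fill a call up. It gives the time, the measured TCP pose, the force and the opening at its end, in the units of the state.
- ctrl.get_obs(): the state, without advancing time (a new reading comes with each control period).
- vision.get_image(name): name is "scene" or "side" or "wrist"; returns a dict with "img" (400x640x3 uint8, blue, green, red), "mtx" (3x3 intrinsics, pixels), "rvec" (rotation vector, rad) and "tvec" (3), from world to camera coordinates, as OpenCV has them; the wrist camera has in their place "hand_eye" (4x4, takes a point from camera to tool coordinates, whose origin is the TCP and whose axes are the tool frame's). Camera axes: x right, y down, z forward; pixel columns grow to the right and rows downward; lengths in mm; the calibration is good to about 2 mm. A picture is of the moment at which its call begins: read the wrist's pose just before it. There is no depth.
- workorder.close_job(): hands the job in, once; it reports no verdict.
The state is a dict: "t": time; "qpos": joint angles; "qvel": joint speeds; "joint_torque": joint torques, N m; "ee_pos": TCP position; "orientation": TCP orientation; "ft_force": force on the tool from outside, world axes, zero at the start; "moment": the same for the moment, N m; "width": finger opening in mm.
Only numpy, scipy, OpenCV 4.12 (cv2) and the standard library are available. Lean on these libraries where they do the work, as an engineer would, in place of code of your own. Each camera call takes 0.05 s, during which the arm holds its last target.

### The job

The red index divider has been left in the front slots of the sprung slide-case tray. Pull it out by its tab and file it directly behind the blue slide case, on the side towards the sprung follower: ease it into that joint, let it press the packed cases back until its ears drop into a pair of wall slots, and bring it fully down to the tray floor. Push gently throughout, don't tip or drag up any case, leave the other things on the table alone, and let go at the end.

Things in the scene. Friction and masses are not known exactly. Their poses are not given: they have to be found in the camera images.
- tray: Grey tray fixed to the table, 185 x 101 mm; origin mid-underside, x along the row from the rigid front wall (inner face x = -95 mm) to the sprung follower. Floor 4 mm over the table; front wall 40, follower 56, side walls 34 mm high. The side walls' inner faces (87 mm apart) have upright slots 6.5 wide, 5 deep, every 12 mm, open at the top, in facing pairs: see or feel where; none matches a joint.
- follower (a joint): Black upright plate behind the row, sliding along the tray's x: 0 m as found, to -0.022 towards the front wall, to +0.020 back. Springs press it forward with 5 N (plus 50 N/m), so the row is always closed up: take something out and all behind it slides forward; an item pushed in must force the cases behind it back. The cases in front of it cannot give way.
- divider_tab (a point): Tab of the red index divider, 90 mm above its foot. The tab is 8 mm thick (x, along the tray), 44 mm wide (y) and spans 60 to 109 mm above the foot, so it stands 49 mm proud of the cases: take it here. z up. About 0.05 kg.
- divider_foot (a point): Middle of the divider's bottom edge, axes as the tab. Plate 80 mm wide, 8 mm thick, lowest 16 mm tapering to a blunt 1.5 mm edge; both sides alike. At each side an ear 4 mm thick, 10 to 44 mm above the foot, rounded below, 93 mm over both ears; the ears run in a pair of wall slots. It starts in the first pair behind the front wall, on the floor, before the first case.
- case_blue_center (a point): Centre (30 mm below the top) of the one blue slide case: closed plastic box 24.5 mm thick (x, +x towards the follower), 84 mm wide (y), 60 mm high; long top edges rounded, 6 mm radius, so a groove 12 mm wide, 6 mm deep lies over each joint between cases. About 0.1 kg, loose, smooth (friction about 0.3). At any of the first four of the five places.
- case_white_1_center (a point): Centre of a white slide case, same shape, size and axes as the blue one.
- case_white_2_center (a point): Centre of a white slide case, same shape, size and axes as the blue one.
- case_white_3_center (a point): Centre of a white slide case, same shape, size and axes as the blue one.
- case_white_4_center (a point): Centre of a white slide case, same shape, size and axes as the blue one.
- phone_center (a point): Dark phone lying flat, 80 x 158 x 15 mm; centre. Bystander.
- dropper_c_center (a point): Brown dropper bottle with white cap, 32 x 31 x 86 mm; centre. Bystander.
- petri_a_center (a point): Petri dish with pink filling, 62 mm across, 14 mm high; centre. Bystander.
- tape_roll_center (a point): Roll of white tape lying flat, 53 mm across, 18 mm high; centre. Bystander.
- timer_center (a point): White kitchen-style timer, 61 x 61 x 21 mm; centre. Bystander.

How it is judged (in metres and radians):
On the way:
1. The divider has been drawn up clear of the cases (foot above their tops) (z of divider_foot in the frame of tray above 0.068 m), for 0.1 s.
At the end, for the whole second after the job is handed in: Divider released, at rest, directly behind the blue case (middle planes 14.5 to 41 mm apart on the follower's side, sideways within 8 mm), its foot within 2.5 mm of the tray floor, leaning under 0.12 rad; all five cases within 3.5 mm of the tray floor, leaning under 0.12 rad (x of divider_foot in the frame of case_blue_center between 0.0145 and 0.041 m and y of divider_foot in the frame of case_blue_center between -0.008 and 0.008 m and z of divider_foot in the frame of tray below 0.0065 m and angle between each of divider_foot, case_blue_center, case_white_1_center, case_white_2_center, case_white_3_center, case_white_4_center's own z axis and vertical below 0.12 rad and linear speed of divider below 0.01 m/s and contact force between the fingers and divider below 0.05 N and z of each of case_blue_center, case_white_1_center, case_white_2_center, case_white_3_center, case_white_4_center in the frame of tray below 0.0375 m); the robot touches nothing.
It fails at once if A slide case tips over (leans more than 0.25 rad) (angle between any of case_blue_center, case_white_1_center, case_white_2_center, case_white_3_center, case_white_4_center's own z axis and vertical above 0.25 rad).
It fails at once if A slide case is dragged up out of the row (more than 15 mm off the tray floor) (z of any of case_blue_center, case_white_1_center, case_white_2_center, case_white_3_center, case_white_4_center in the frame of tray above 0.049 m).
It fails at once if While being filed (anywhere but in its first place) the divider presses on a case or on the tray with more than 30 N (x of divider_foot in the frame of tray above -0.0765 m and (contact force between divider and case_blue above 30 N or contact force between divider and case_white_1 above 30 N or contact force between divider and case_white_2 above 30 N or contact force between divider and case_white_3 above 30 N or contact force between divider and case_white_4 above 30 N or contact force between divider and tray above 30 N)).
It fails at once if A bystander is pushed more than 20 mm (distance of any of phone_center, dropper_c_center, petri_a_center, tape_roll_center, timer_center from where it was at the start of the episode above 0.02 m).
It also fails if it takes over 67 s, if anything falls off the work surface, if the arm or the gripper's body presses on something with over 40 N, if the wrist force passes 120 N, or if a joint passes its speed limit or range.

## Working session

There is one attempt and no reset: what is moved stays moved. The work goes in short steps, Python scripts to look and compute and a shell command to move; the robot and the scene stay as the last step left them, time stands still between calls to the robot, and variables do not carry over. Pictures are saved under pics/ and viewed, and the job is handed in when it is done.

```bash
mkdir -p pics; ls; cat > h.py <<'E'
import numpy as np, cv2
from workcell import ctrl, vision, workorder
from scipy.spatial.transform import Rotation as R
def cam(name):
    o=ctrl.get_obs(); d=vision.get_image(name)
    if name=='wrist':
        T=np.eye(4); T[:3,:3]=R.from_rotvec(o['orientation']).as_matrix(); T[:3,3]=o['ee_pos']
        W=T@np.array(d['hand_eye'],float); Rc=W[:3,:3]; c=W[:3,3]
    else:
        Rw=cv2.Rodrigues(np.array(d['rvec'],float))[0]; Rc=Rw.T; c=-Rw.T@np.array(d['tvec'],float).ravel()
    return d['img'],np.array(d['mtx'],float),Rc,c
def ray(K,Rc,px):
    v=Rc@np.linalg.inv(K)@np.array([px[0],px[1],1.]); return v/np.linalg.norm(v)
def onz(K,Rc,c,px,z):
    v=ray(K,Rc,px); return c+v*(z-c[2])/v[2]
def proj(K,Rc,c,P):
    q=K@(Rc.T@(np.array(P,float)-c)); return q[:2]/q[2]
E
python3 - <<'E'
from h import *
for n in ['scene','side','wrist']:
    i,K,Rc,c=cam(n); cv2.imwrite(f'pics/a_{n}.png',i); print(n,c.round(),K[0,0],Rc[:,2].round(2))
o=ctrl.get_obs(); print(o['t'],o['ee_pos'],o['orientation'],o['ft_force'],R.from_rotvec(o['orientation']).as_matrix().round(3),ctrl.grip_point_offset)
E
```

```text
pics
scene [-146. -477.  532.] 477.4951507053426 [ 0.75  0.51 -0.42]
side [ 177. -629.  551.] 466.2500483658527 [ 0.5   0.71 -0.49]
wrist [625.  76. 384.] 328.82272803959813 [-0.   -0.28 -0.96]
0.15 [6.24607310e+02 1.79272816e-02 2.22110995e+02] [ 1.20869915  1.21002112 -1.21000207] [-0.1641747  -0.37473092  0.45845524] [[-0.001  1.    -0.   ]
 [ 0.    -0.    -1.   ]
 [-1.    -0.001 -0.   ]] 18.700000000000003
```

View pics/a_scene.png

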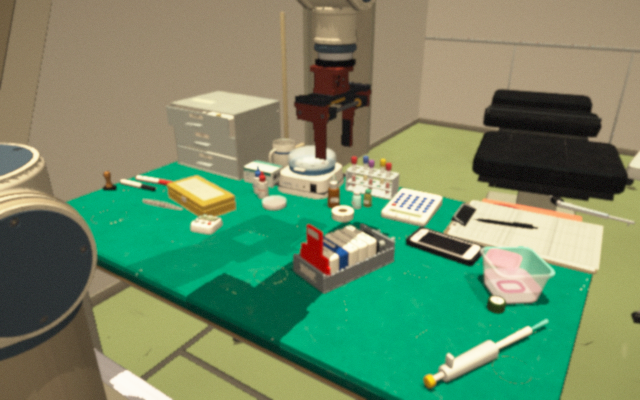

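View pics/a_side.png

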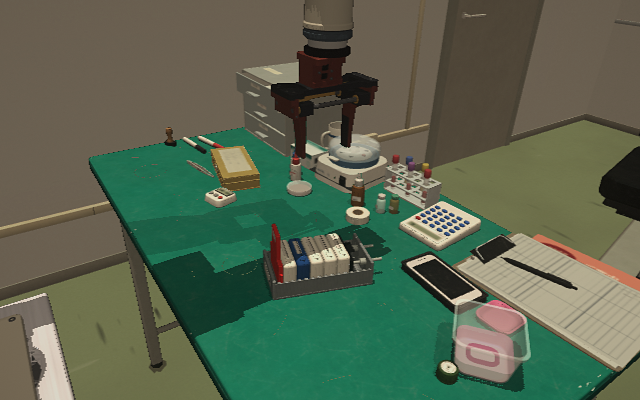

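View pics/a_wrist.png

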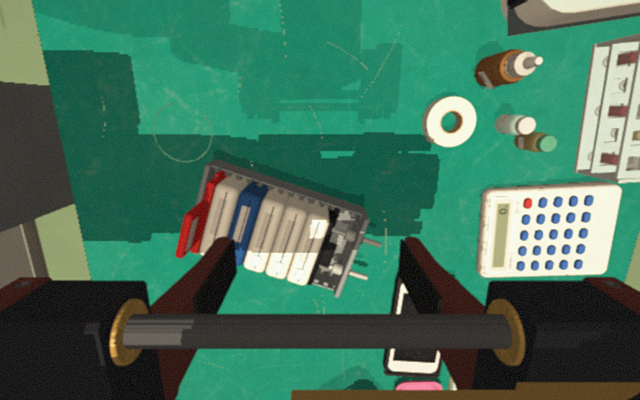

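The blue case is in second place (wrist view about 247,220) and the red divider is at the left front of the row (tab about 190,215). I'll zoom in to get exact corners.

```bash
python3 - <<'E'
from h import *
i=cv2.imread('pics/a_wrist.png'); cv2.imwrite('pics/z1.png',cv2.resize(i[145:305,165:390],None,fx=3.5,fy=3.5,interpolation=cv2.INTER_CUBIC))
i=cv2.imread('pics/a_side.png'); cv2.imwrite('pics/z2.png',cv2.resize(i[210:310,250:390],None,fx=5,fy=5,interpolation=cv2.INTER_CUBIC))
E
```

```text
(no output)
```

View pics/z1.png

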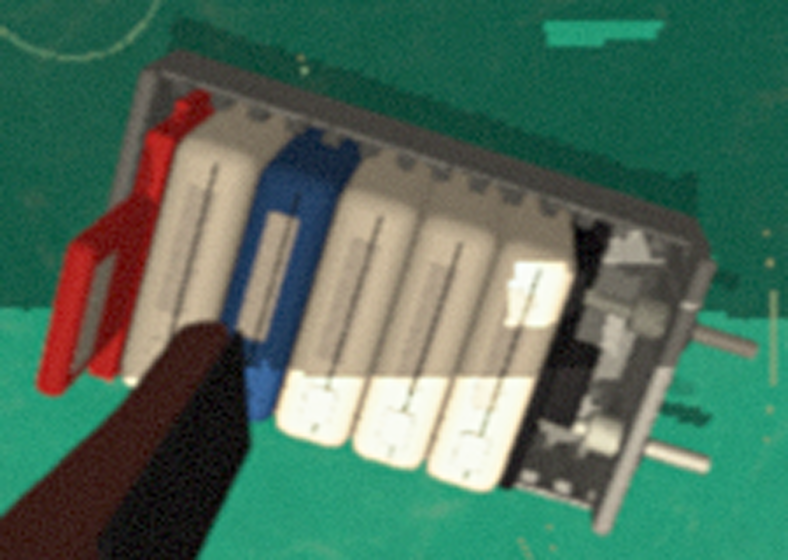

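View pics/z2.png

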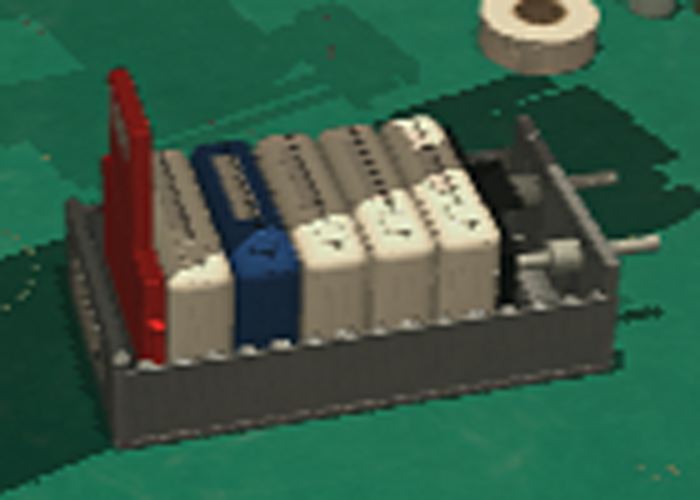

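```bash
python3 - <<'E'
from h import *
i,K,Rc,c=cam('wrist')
f=lambda p:(p[0]/3.5+165,p[1]/3.5+145)
for n,p,z in [('tabtop_far',(85,240),113),('tabtop_near',(50,390),113),('wallFarFrontTop',(155,75),40),('wallFarBack',(705,240),34),('nearback',(600,530),34),('blueridge_far',(298,222),64),('case5 near',(470,465),64),('case3near',(325,420),64)]:
    print(n,onz(K,Rc,c,f(p),z).round(1))
E
```

```text
tabtop_far [514.6 -11.6 113. ]
tabtop_near [501.2 -52.2 113. ]
wallFarFrontTop [511.6  17.1  40. ]
wallFarBack [680.6 -37.2  34. ]
nearback [ 648.8 -142.4   34. ]
blueridge_far [557.2 -22.   64. ]
case5 near [ 606.1 -100.8   64. ]
case3near [561.9 -85.4  64. ]
```

```bash
python3 -m crank '[[[0,-0.015,0.035],[0,0,0],0.0878],[[0,-0.017,0.041],[0,0,0],0.0878],[[0,-0.017,0.041],[0,0,0],0.0878],[[0,0,0],[0.107,0,0],0.0878],[[0,0,0],[0.107,0,0],0.0878],[[0,0,0],[0.1,0,0],0.0878],[[0,0,0],[0,0,0],0.0878],[[0,0,0],[0,0,0],0.0878]]'
python3 - <<'E'
from h import *
i,K,Rc,c=cam('wrist'); cv2.imwrite('pics/b.png',i)
o=ctrl.get_obs(); print(o['ee_pos'],R.from_rotvec(o['orientation']).as_matrix().round(3),c)
cv2.imwrite('pics/b2.png',cv2.resize(i[0:400,150:500],None,fx=1.5,fy=1.5,interpolation=cv2.INTER_CUBIC))
E
```

```text
t: 0.87
ee_pos: [577.9, -112.0, 222.6]
orientation: [1.434, 1.046, -1.435]
ft_force: [-0.3, -0.3, -0.6]
width: 87.8
[ 577.99395048 -111.84956013  222.58405018] [[-0.     0.952 -0.306]
 [ 0.    -0.306 -0.952]
 [-1.    -0.     0.   ]] [601.87176552 -39.59274891 384.68824009]
```

View pics/b.png

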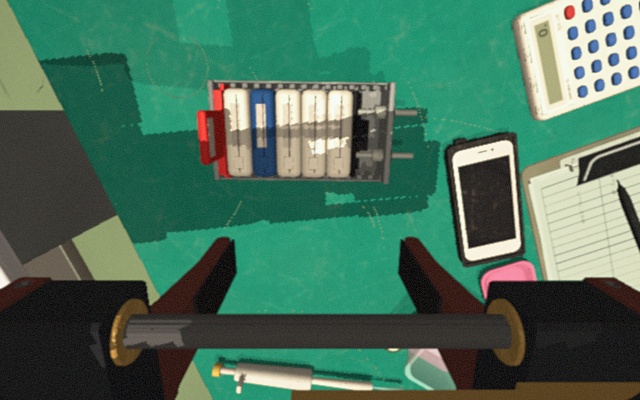

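```bash
python3 - <<'E'
from h import *
i=cv2.imread('pics/b.png'); cv2.imwrite('pics/b3.png',cv2.resize(i[70:195,190:400],None,fx=3.8,fy=3.8,interpolation=cv2.INTER_CUBIC))
E
```

```text
(no output)
```

View pics/b3.png

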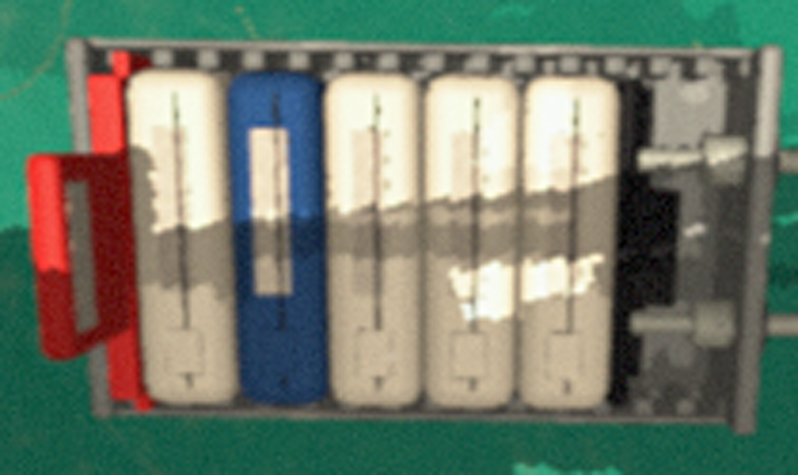

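```bash
cat >> h.py <<'E'
def zz(p): return (p[0]/3.8+190,p[1]/3.8+70)
E
python3 - <<'E'
from h import *
i,K,Rc,c=cam('wrist')
def P(p,z): return onz(K,Rc,c,zz(p),z)
pts=dict(tabfar=((48,158),113),tabnear=((58,352),113),tabL=((30,160),113),tabR=((66,160),113),
farfrontwall=((78,42),40), farbackwall=((770,48),40),
t1=((163,60),34),t12=((662,66),34),
slit1far=((175,95),64),slit1near=((187,385),64),slit5far=((576,80),64),slit5near=((566,385),64),slitBfar=((278,95),64),slitBnear=((281,385),64))
Q={k:P(*v) for k,v in pts.items()}
for k,v in Q.items(): print(k,v.round(1))
ang=lambda a,b:np.degrees(np.arctan2(*(Q[b]-Q[a])[[1,0]]))
print(ang('tabnear','tabfar')-90,ang('t1','t12'),ang('slit1near','slit1far')-90,ang('slit5near','slit5far')-90,ang('slitBnear','slitBfar')-90,np.linalg.norm(Q['t1']-Q['t12'])/12/11,ang('farfrontwall','farbackwall'))
print(ang('slit1far','slit5far'),ang('slit1near','slit5near'),np.linalg.norm(Q['slit1near']-Q['slit5near']))
E
```

```text
tabfar [514.8 -14.1 113. ]
tabnear [500.6 -52.4 113. ]
tabL [511.  -13.3 113. ]
tabR [518.2 -15.6 113. ]
farfrontwall [510.3  17.   40. ]
farbackwall [680.7 -39.2  40. ]
t1 [528.4   7.   34. ]
t12 [653.7 -34.8  34. ]
slit1far [534.4  -5.3  64. ]
slit1near [510.8 -72.9  64. ]
slit5far [628.5 -31.9  64. ]
slit5near [ 604.6 -103.1   64. ]
slitBfar [558.3 -13.   64. ]
slitBnear [534.1 -80.4  64. ]
-20.297655610610306 -18.462550941903363 -19.248997084207957 -18.606598224525058 -19.8043931341778 1.001166954203352 -18.27857072977933
-15.782537760762779 -17.827817412030207 98.46142218522357
```

```bash
python3 -m crank '[[[0,0,0],[0.01,0,0],0.05],[[0,-0.0304,-0.0175],[0,0,0],0.05],[[0,-0.0304,-0.0175],[0,0,0],0.05],[[0,-0.0305,-0.0174],[0,0,0],0.05],[[0.03,0,0],[0,0,0],0.05],[[0.03,0,0],[0,0,0],0.05],[[0,0,0],[0,0,0],0.05],[[0,0,0],[0,0,0],0.05]]'
python3 - <<'E'
from h import *
for n in ['wrist','side']:
    i,K,Rc,c=cam(n); cv2.imwrite(f'pics/c_{n}.png',i)
    if n=='side': cv2.imwrite('pics/c_sz.png',cv2.resize(i[150:310,220:390],None,fx=3.5,fy=3.5,interpolation=cv2.INTER_CUBIC))
o=ctrl.get_obs(); print(o['ee_pos'],R.from_rotvec(o['orientation']).as_matrix().round(3),o['ft_force'])
E
```

```text
t: 1.63
ee_pos: [507.3, -32.9, 162.0]
orientation: [1.441, 1.041, -1.446]
ft_force: [0.9, -0.2, 0.4]
width: 50.1
[509.24177122 -33.37011354 163.8106165 ] [[ 0.001  0.948 -0.318]
 [-0.    -0.318 -0.948]
 [-1.     0.001 -0.   ]] [ 0.69220781 -0.64747647  0.51978629]
```

View pics/c_wrist.png

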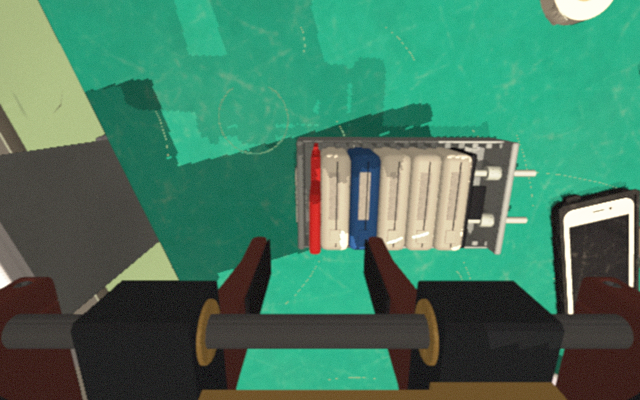

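View pics/c_sz.png

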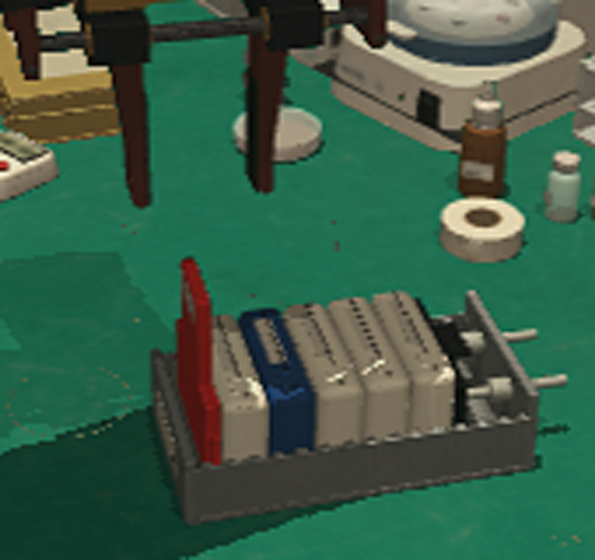

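```bash
python3 - <<'E'
from h import *
i=cv2.imread('pics/c_wrist.png'); cv2.imwrite('pics/c_wz.png',cv2.resize(i[125:265,285:525],None,fx=3.3,fy=3.3,interpolation=cv2.INTER_CUBIC))
d=vision.get_image('wrist'); H=np.array(d['hand_eye']); K=d['mtx']; o=ctrl.get_obs(); print(o['ee_pos'])
for px,z in [((315,175),113),((315,235),113),((333,152),64),((337,245),64)]:
    v=H[:3,:3]@np.linalg.inv(K)@np.array([*px,1.]); p=H[:3,3]; t=(162.5-z-p[0])/v[0]; print(px,(p+t*v).round(1))
E
```

```text
[509.49954274 -33.48336042 164.08651283]
(315, 175) [ 49.5  -0.5 -34.4]
(315, 235) [49.5 -0.5  7.6]
(333, 152) [ 98.5  13.5 -43.1]
(337, 245) [98.5 18.  36.2]
```

View pics/c_wz.png

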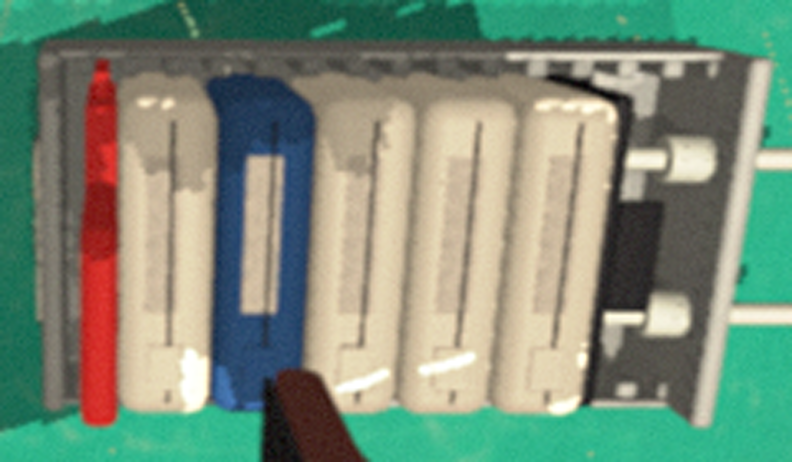

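```bash
python3 -m crank '[[[0.03,-0.0005,0],[0,0,0],0.05],[[0.03,0,0],[0,0,0],0.05],[[0.028,0,-0.002],[0,0,0],0.05],[[0,0,0],[0,0,0],0.05],[[0,0,0],[0,0,0],0.02],[[0,0,0],[0,0,0],0.0],[[0,0,0],[0,0,0],0.0],[[0,0,0],[0,0,0],0.0]]'
python3 - <<'E'
from h import *
o=ctrl.get_obs(); print(o['ee_pos'],o['ft_force'],o['moment'],o['width'])
i,K,Rc,c=cam('wrist'); cv2.imwrite('pics/d.png',i)
E
```

```text
t: 2.45
ee_pos: [509.7, -31.3, 76.5]
orientation: [1.446, 1.036, -1.441]
ft_force: [-0.4, -0.0, -0.1]
width: 26.9
[509.73579228 -31.34464031  76.51521573] [-0.37611074 -0.01148828 -0.05597777] [-0.00197595  0.04086113  0.00155958] 26.86080395858041
```

View pics/d.png

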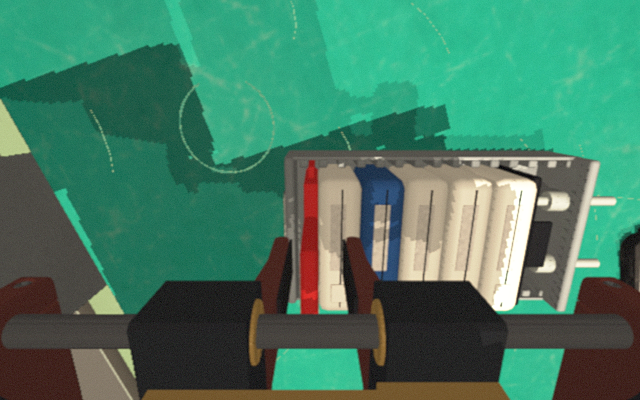

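The tab (column about 311) is centred between the closing fingers (columns about 280 and 350). I'll keep closing.

```bash
python3 -m crank '[[[0,0,0],[0,0,0],0.0],[[0,0,0],[0,0,0],0.0],[[0,0,0],[0,0,0],0.0],[[0,0,0],[0,0,0],0.0],[[0,0,0],[0,0,0],0.0],[[0,0,0],[0,0,0],0.0],[[0,0,0],[0,0,0],0.0],[[0,0,0],[0,0,0],0.0]]'
python3 - <<'E'
from h import *
o=ctrl.get_obs(); print(o['ee_pos'],o['ft_force'],o['moment'],o['width'])
i,K,Rc,c=cam('side'); cv2.imwrite('pics/d_s.png',cv2.resize(i[150:310,220:390],None,fx=3.5,fy=3.5,interpolation=cv2.INTER_CUBIC))
E
```

```text
t: 3.17
ee_pos: [507.1, -30.8, 75.1]
orientation: [1.443, 1.04, -1.446]
ft_force: [-5.1, 2.3, 9.4]
width: 8.0
[507.08796234 -30.84886107  75.113204  ] [-5.07341946  2.26616522  9.44755475] [ 0.35867699  1.02374256 -0.0454616 ] 8.026324601463267
```

View pics/d_s.png

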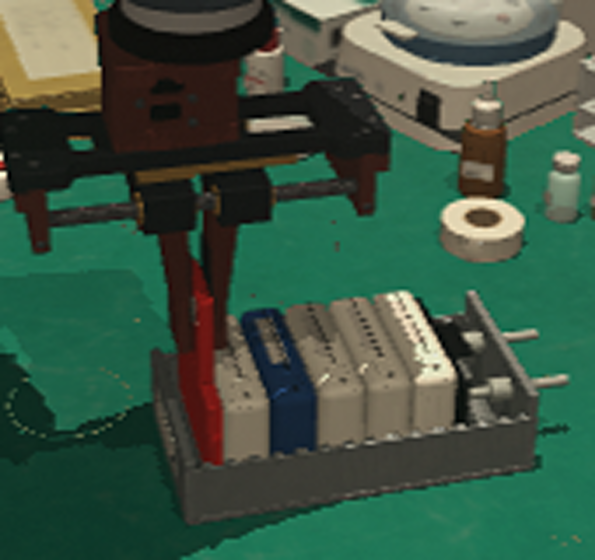

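```bash
python3 -m crank '[[[-0.004,0,0],[0,0,0],0.0],[[-0.005,0,0],[0,0,0],0.0],[[-0.005,0,0],[0,0,0],0.0],[[-0.005,0,0],[0,0,0],0.0],[[-0.005,0,0],[0,0,0],0.0],[[-0.005,0,0],[0,0,0],0.0],[[-0.005,0,0],[0,0,0],0.0],[[0,0,0],[0,0,0],0.0]]'
python3 - <<'E'
from h import *
o=ctrl.get_obs(); print(o['ee_pos'],o['ft_force'],o['moment'],o['width'])
i,K,Rc,c=cam('side'); cv2.imwrite('pics/e_s.png',cv2.resize(i[150:310,220:390],None,fx=3.5,fy=3.5,interpolation=cv2.INTER_CUBIC))
E
```

```text
t: 3.88
ee_pos: [507.0, -31.0, 109.2]
orientation: [1.443, 1.04, -1.446]
ft_force: [-5.1, 1.2, -2.5]
width: 7.6
[507.0474593  -30.96598165 109.2002249 ] [-5.11701175  1.15554379 -2.50078297] [ 0.34663262  1.20729375 -0.06635879] 7.567151402488436
```

View pics/e_s.png

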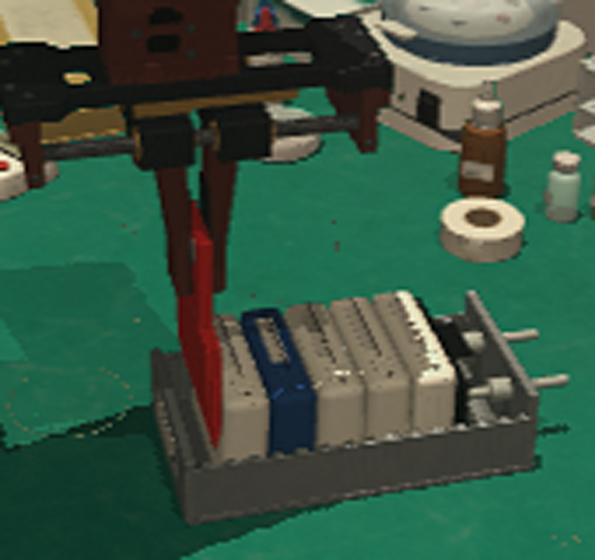

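```bash
python3 -m crank '[[[-0.007,0,0],[0,0,0],0.0],[[-0.007,0,0],[0,0,0],0.0],[[-0.007,0,0],[0,0,0],0.0],[[-0.007,0,0],[0,0,0],0.0],[[-0.008,0,0],[0,0,0],0.0],[[-0.01,0,0],[0,0,0],0.0],[[-0.01,0,0],[0,0,0],0.0],[[0,0,0],[0,0,0],0.0]]'
python3 - <<'E'
from h import *
o=ctrl.get_obs(); print(o['ee_pos'],o['ft_force'],o['moment'],o['width'])
i,K,Rc,c=cam('side'); cv2.imwrite('pics/f_s.png',cv2.resize(i[120:310,200:400],None,fx=3,fy=3,interpolation=cv2.INTER_CUBIC))
E
```

```text
t: 4.6
ee_pos: [510.3, -31.4, 167.3]
orientation: [1.446, 1.035, -1.44]
ft_force: [0.7, -0.5, -1.2]
width: 8.4
[510.31075233 -31.38433181 167.32799847] [ 0.71371051 -0.53511928 -1.1759799 ] [-0.00440407  0.03057751  0.01732392] 8.426854227424009
```

View pics/f_s.png

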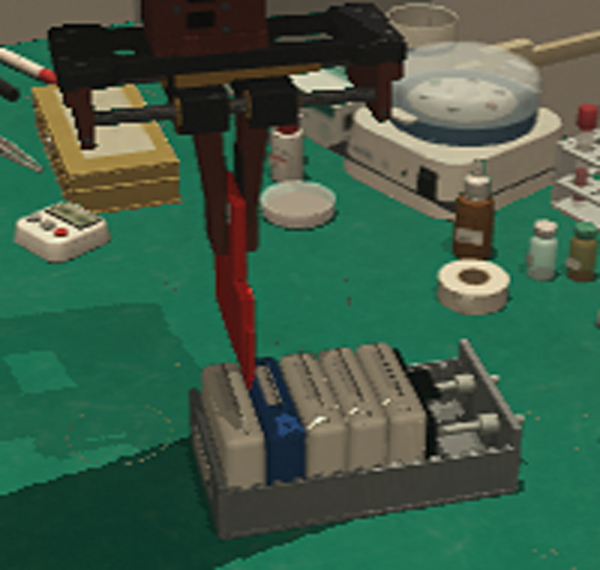

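```bash
python3 - <<'E'
from h import *
o=ctrl.get_obs(); print(o['ee_pos'],o['orientation'],o['width'])
i,K,Rc,c=cam('wrist'); cv2.imwrite('pics/g.png',i);cv2.imwrite('pics/gz.png',cv2.resize(i[125:275,275:525],None,fx=3.2,fy=3.2,interpolation=cv2.INTER_CUBIC))
E
```

```text
[509.69775571 -31.31987279 166.31561528] [ 1.44562248  1.03553984 -1.44069067] 8.031378689123883
```

View pics/gz.png

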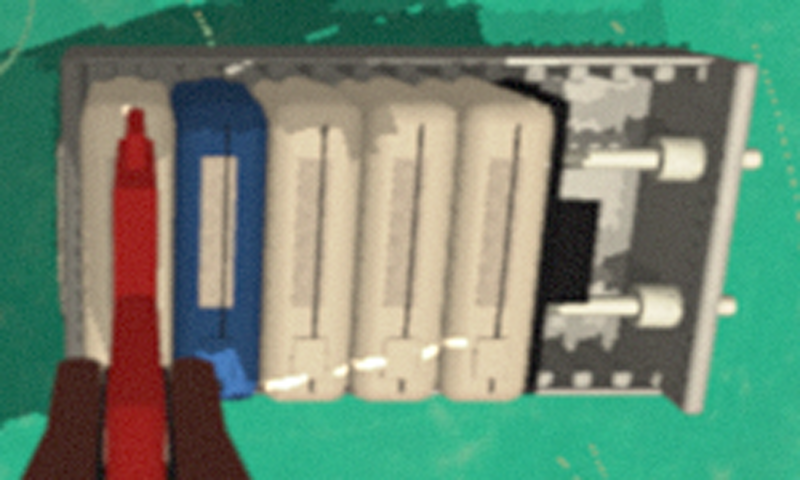

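```bash
python3 - <<'E'
from h import *
d=vision.get_image('wrist'); H=np.array(d['hand_eye']); K=d['mtx']
def T(px,z,zt):
    v=H[:3,:3]@np.linalg.inv(K)@np.array([*px,1.]); p=H[:3,3]; t=(zt-z-p[0])/v[0]; return (p+t*v)[1:].round(1)
g=lambda x,y:(x/3.2+275,y/3.2+125)
cz=lambda x,y:(x/3.3+285,y/3.3+125)
print('now'); zt=166.8
for n,a,z in [('bslitfar',(226,130),64),('bslitmid',(225,230),64),('bslitnear',(222,335),64),('w2',(325,130),64),('w2n',(314,335),64),('w3',(421,130),64),('w3n',(406,335),64),('w4',(518,130),64),('w4n',(498,335),64),('b/w2 mid',(263,230),58),('rearwall t',(745,70),40),('rearwall b',(695,405),40),
 ('toothF1',(536,72),34),('toothF2',(580,72),34),('toothF3',(622,73),34),('toothF4',(664,73),34),('toothN1',(543,380),34),('toothN2',(583,380),34),('toothN3',(623,380),34),('frontwall inner top',(82,75),40),('fw bot',(85,300),40),('foot?',(135,112),95.5),('foot l',(118,150),95.5),('r',(155,150),95.5)]:
    print(n,T(g(*a),z,zt))
print('c'); zt=163.4
for n,a,z in [('tab',(100,220),113),('bslit',(275,125),64),('bslitnear',(266,340),64),('rear t',(760,65),40),('rear b',(702,420),40),('F1',(537,68),34),('F2',(582,68),34),('F3',(628,68),34),('F4',(673,68),34),('N',(628,390),34)]:
    print(n,T(cz(*a),z,zt))
E
```

```text
now
bslitfar [ 24.1 -31.6]
bslitmid [24.5 -5.3]
bslitnear [24.4 23.9]
w2 [ 49.3 -31.5]
w2n [49.1 23.9]
w3 [ 73.6 -31.5]
w3n [73.8 23.9]
w4 [ 98.3 -31.5]
w4n [98.5 23.9]
b/w2 mid [35.2 -3.7]
rearwall t [167.3 -43.9]
rearwall b [168.4  55.3]
toothF1 [112.7 -42.7]
toothF2 [124.9 -42.7]
toothF3 [136.7 -42.4]
toothF4 [148.4 -42.4]
toothN1 [124.6  49.8]
toothN2 [136.7  49.8]
toothN3 [148.9  49.8]
frontwall inner top [-13.3 -42.6]
fw bot [-13.4  22.1]
foot? [  1.  -40.9]
foot l [ -2.8 -32.4]
r [  5.5 -32.4]
c
tab [ -0.3 -22.9]
bslit [ 42.  -34.3]
bslitnear [42.  21.1]
rear t [171.5 -46.1]
rear b [171.8  54.5]
F1 [115.8 -44.7]
F2 [127.8 -44.7]
F3 [140.1 -44.7]
F4 [152.1 -44.7]
N [152.4  47.8]
```

```bash
python3 -m crank '[[[0,0.012,0],[0,0,0],0.0],[[0,0.012,0],[0,0,0],0.0],[[0,0.012,0],[0,0,0],0.0],[[0.006,0,0],[0,0,0],0.0],[[0.006,0,0],[0,0,0],0.0],[[0.006,0,0],[0,0,0],0.0],[[0,0,0],[0,0,0],0.0],[[0,0,0],[0,0,0],0.0]]'
python3 - <<'E'
from h import *
o=ctrl.get_obs(); print(o['ee_pos'],o['orientation'],o['ft_force'],o['width'])
i,K,Rc,c=cam('wrist'); cv2.imwrite('pics/h.png',i);cv2.imwrite('pics/hz.png',cv2.resize(i[125:285,235:485],None,fx=3.2,fy=3.2,interpolation=cv2.INTER_CUBIC))
i,K,Rc,c=cam('side'); cv2.imwrite('pics/h_s.png',cv2.resize(i[150:310,220:390],None,fx=3.5,fy=3.5,interpolation=cv2.INTER_CUBIC))
E
```

```text
t: 5.42
ee_pos: [541.5, -42.5, 145.7]
orientation: [1.443, 1.04, -1.445]
ft_force: [1.1, 0.3, -0.3]
width: 8.0
[541.47778599 -42.46731224 145.72685563] [ 1.44253831  1.03972999 -1.44549607] [ 1.11719638  0.29077657 -0.34460924] 7.963096143491418
```

View pics/hz.png

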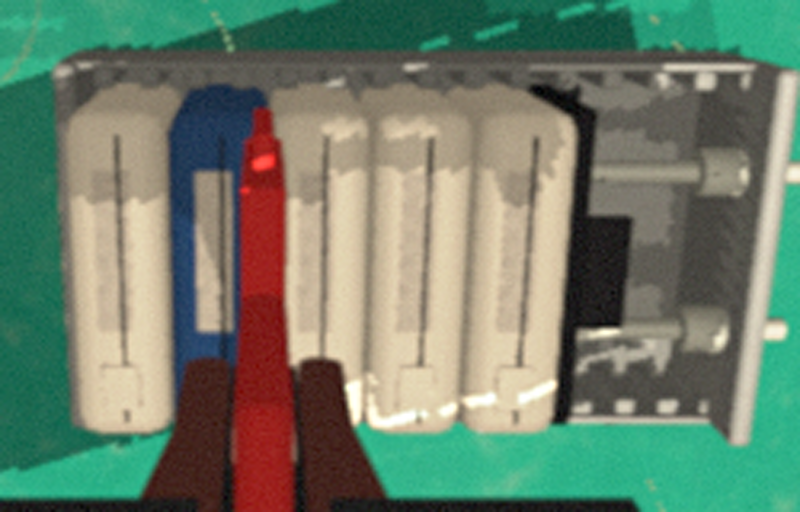

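View pics/h_s.png

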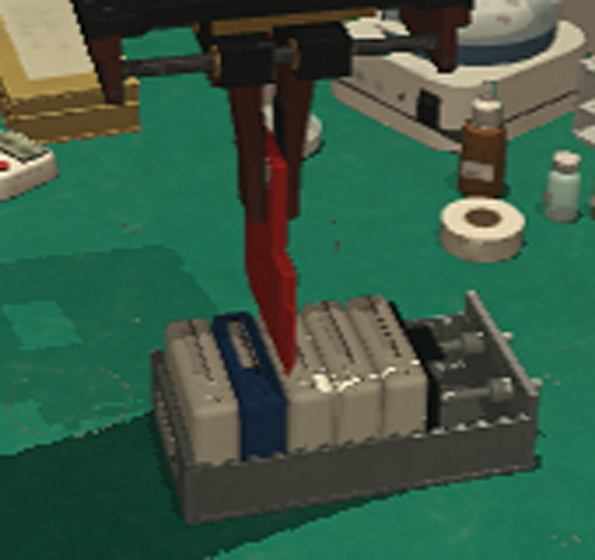

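```bash
python3 - <<'E'
from h import *
d=vision.get_image('wrist'); H=np.array(d['hand_eye']); K=d['mtx']; o=ctrl.get_obs(); print(o['ee_pos'])
def T(px,z,zt):
    v=H[:3,:3]@np.linalg.inv(K)@np.array([*px,1.]); p=H[:3,3]; t=(zt-z-p[0])/v[0]; return (p+t*v)[1:].round(1)
g=lambda x,y:(x/3.2+235,y/3.2+125)
zt=147
for n,a,z in [('w1',(116,140),64),('w1n',(127,365),64),('b',(221,140),64),('bn',(222,355),64),('w2',(326,140),64),('w2n',(323,355),64),('w3',(432,140),64),('w3n',(421,365),64),('w4',(537,140),64),('w4n',(519,365),64),('F1',(662,80),34),('F2',(706,80),34),('N1',(585,407),34),('N2',(625,407),34),('N3',(665,407),34),('footl',(242,180),90),('footr',(284,180),90),('ear',(262,112),100),('tabl',(236,400),185),('tabr',(292,400),185)]:
    print(n,T(g(*a),z,zt))
E
```

```text
[542.37074262 -42.52555621 146.80796823]
w1 [-33.6 -32.6]
w1n [-33.   24.3]
b [ -8.9 -32.5]
bn [-9.2 21.7]
w2 [ 15.9 -32.5]
w2n [16.  21.7]
w3 [ 40.8 -32.5]
w3n [40.6 24.4]
w4 [ 65.5 -32.5]
w4n [65.1 24.4]
F1 [104.9 -42.9]
F2 [116.3 -42.9]
N1 [92.7 49.6]
N2 [104.1  49.6]
N3 [115.5  49.6]
footl [ -3.5 -28.6]
footr [  5.4 -28.6]
ear [  0.8 -44.6]
tabl [ -2.7 -20.5]
tabr [  4.5 -20.5]
```

```bash
python3 -m crank '[[[0,0.0033,0],[0,0,0],0.0],[[0.004,0,0],[0,0,0],0.0],[[0.004,0,0],[0,0,0],0.0],[[0.003,0,0],[0,0,0],0.0],[[0.002,0,0],[0,0,0],0.0],[[0.002,0,0],[0,0,0],0.0],[[0,0,0],[0,0,0],0.0],[[0,0,0],[0,0,0],0.0]]'
python3 - <<'E'
from h import *
o=ctrl.get_obs(); print(o['ee_pos'],o['orientation'],o['ft_force'],o['moment'],o['width'])
i,K,Rc,c=cam('wrist'); cv2.imwrite('pics/i.png',i);cv2.imwrite('pics/iz.png',cv2.resize(i[125:285,235:485],None,fx=3.2,fy=3.2,interpolation=cv2.INTER_CUBIC))
i,K,Rc,c=cam('side'); cv2.imwrite('pics/i_s.png',cv2.resize(i[170:310,240:370],None,fx=4.2,fy=4.2,interpolation=cv2.INTER_CUBIC))
E
```

```text
t: 6.23
ee_pos: [543.5, -43.0, 131.7]
orientation: [1.442, 1.042, -1.448]
ft_force: [-6.3, 2.3, 7.0]
width: 7.7
[543.47133967 -43.03266424 131.70471797] [ 1.4420727   1.04181089 -1.44750673] [-6.31345743  2.33219563  6.95624681] [ 0.56069211  1.60440459 -0.00341566] 7.700284371325213
```

View pics/iz.png

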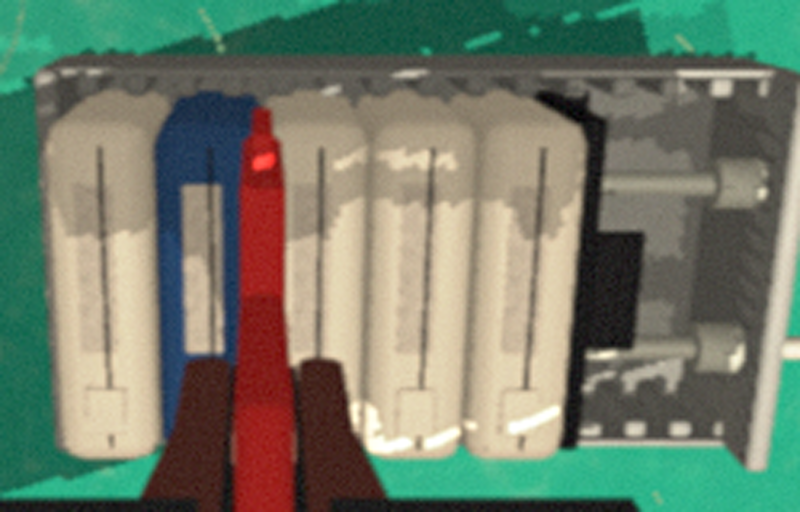

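View pics/i_s.png

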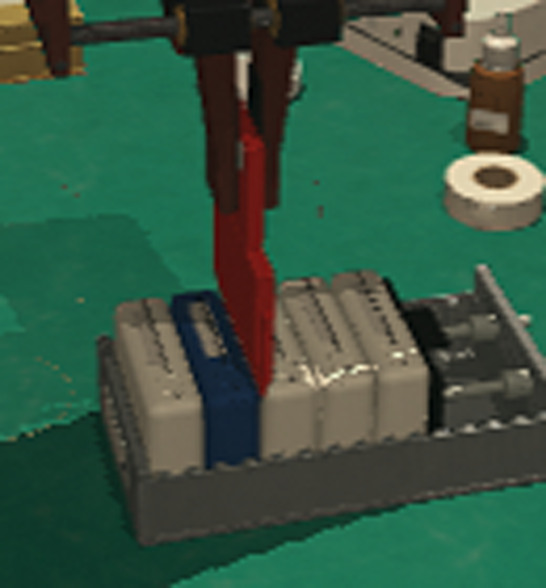

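```bash
python3 -m crank '[[[0.0015,0,0],[0,0,0],0.0],[[0.0015,0,0],[0,0,0],0.0],[[0.0015,0,0],[0,0,0],0.0],[[0.0015,0,0],[0,0,0],0.0],[[0,0,0],[0,0,0],0.0],[[0,0,0],[0,0,0],0.0],[[0,0,0],[0,0,0],0.0],[[0,0,0],[0,0,0],0.0]]'
python3 - <<'E'
from h import *
o=ctrl.get_obs(); print(o['ee_pos'],o['orientation'],o['ft_force'],o['moment'],o['width'])
i,K,Rc,c=cam('side'); cv2.imwrite('pics/j_s.png',cv2.resize(i[170:310,240:370],None,fx=4.2,fy=4.2,interpolation=cv2.INTER_CUBIC))
E
```

```text
t: 7.0
ee_pos: [544.4, -43.4, 125.2]
orientation: [1.443, 1.04, -1.446]
ft_force: [-4.2, 2.2, 1.0]
width: 8.0
[544.44784586 -43.40769145 125.22610586] [ 1.44261222  1.04007073 -1.44581242] [-4.24058689  2.17827139  1.03099555] [ 0.47610645  1.30363719 -0.03919328] 8.031886849939426
```

View pics/j_s.png

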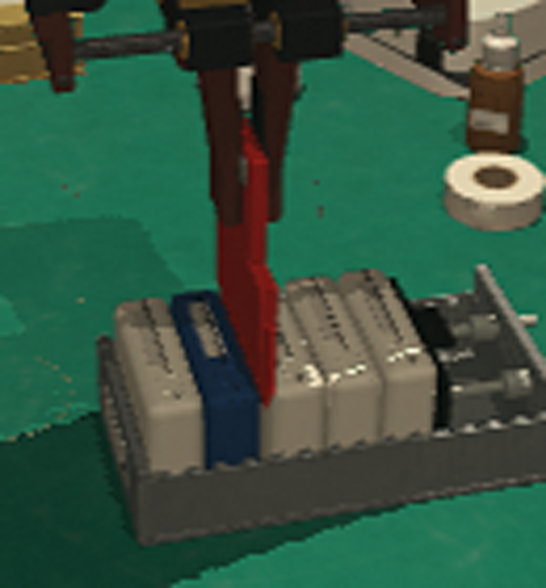

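```bash
python3 -m crank '[[[0.0015,0.001,0],[0,0,0],0.0],[[0.0015,0.001,0],[0,0,0],0.0],[[0.0015,0.001,0],[0,0,0],0.0],[[0.0015,0.001,0],[0,0,0],0.0],[[0.002,0.001,0],[0,0,0],0.0],[[0.002,0.0,0],[0,0,0],0.0],[[0,0,0],[0,0,0],0.0],[[0,0,0],[0,0,0],0.0]]'
python3 - <<'E'
from h import *
o=ctrl.get_obs(); print(o['ee_pos'],o['orientation'],o['ft_force'],o['moment'],o['width'])
i,K,Rc,c=cam('wrist'); cv2.imwrite('pics/k.png',i);cv2.imwrite('pics/kz.png',cv2.resize(i[145:305,235:485],None,fx=3.2,fy=3.2,interpolation=cv2.INTER_CUBIC))
i,K,Rc,c=cam('side'); cv2.imwrite('pics/k_s.png',cv2.resize(i[170:310,240:370],None,fx=4.2,fy=4.2,interpolation=cv2.INTER_CUBIC))
E
```

```text
t: 7.72
ee_pos: [548.7, -45.0, 114.8]
orientation: [1.442, 1.041, -1.447]
ft_force: [-6.1, 1.1, -0.3]
width: 8.2
[548.66146635 -44.97385126 114.80769804] [ 1.44203195  1.04087233 -1.44679396] [-6.09459519  1.06185577 -0.28584871] [ 0.50298774  1.29087534 -0.02584874] 8.233728246161421
```

View pics/k_s.png

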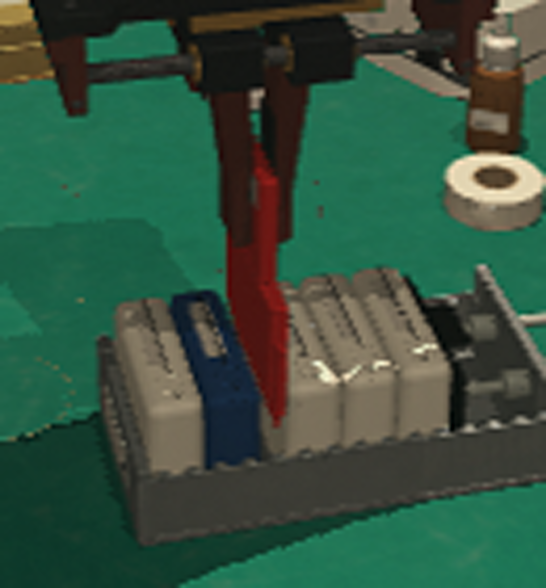

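View pics/kz.png

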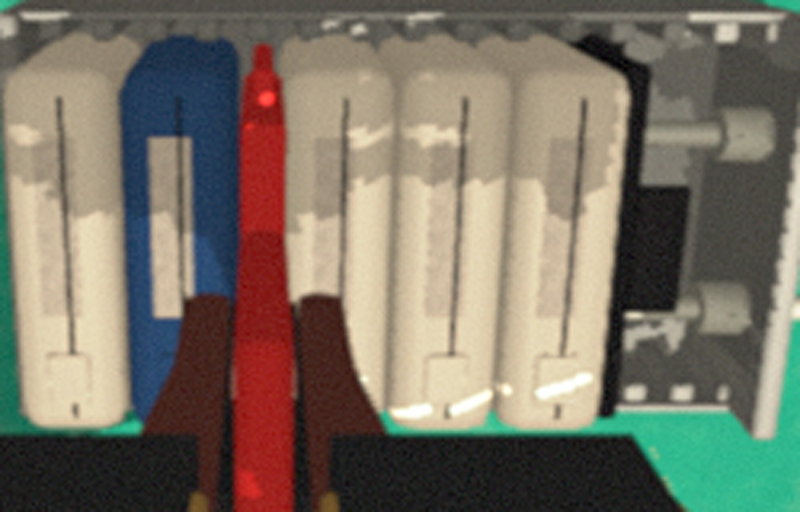

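```bash
cat >> h.py <<'E'
def TT(pts,zt,ox,oy,s):
    d=vision.get_image('wrist'); H=np.array(d['hand_eye']); K=d['mtx']
    for n,a,z in pts:
        v=H[:3,:3]@np.linalg.inv(K)@np.array([a[0]/s+ox,a[1]/s+oy,1.]); p=H[:3,3]; t=(zt-z-p[0])/v[0]; print(n,(p+t*v)[1:].round(1))
E
python3 - <<'E'
from h import *
TT([('w1',(58,100),64),('w1n',(75,350),64),('b',(178,100),64),('bn',(182,250),64),('w2',(346,100),64),('w2n',(345,280),64),('w3',(466,100),64),('w3n',(452,350),64),('w4',(585,100),64),('w4n',(564,350),64),('F1',(726,33),34),('F2',(776,33),34),('N1',(635,392),34),('N2',(682,392),34),('N3',(728,392),34),('ear',(262,55),80),('platel',(241,130),80),('plater',(284,130),80)],115,235,145,3.2)
o=ctrl.get_obs(); print(o['ee_pos'],o['ft_force'])
E
```

```text
w1 [-41.2 -33.3]
w1n [-40.5  22.8]
b [-16.5 -33.3]
bn [-16.4  -0.5]
w2 [ 18.1 -33.2]
w2n [18.7  6.4]
w3 [ 42.8 -33.2]
w3n [42.7 22.9]
w4 [ 67.3 -33.2]
w4n [67.4 22.9]
F1 [107.9 -42.9]
F2 [119.5 -42.9]
N1 [95.9 48.6]
N2 [107.9  48.6]
N3 [119.6  48.6]
ear [  0.7 -45.1]
platel [ -3.3 -30.6]
plater [  5.  -30.6]
[548.69083414 -44.99159538 114.84093456] [-6.31098221  1.53012701  0.54752853]
```

```bash
python3 -m crank '[[[0,0.0012,0],[0,0,0],0.0],[[0,0.0012,0],[0,0,0],0.0],[[0,0.0012,0],[0,0,0],0.0],[[0.002,0.0012,0],[0,0,0],0.0],[[0.003,0,0],[0,0,0],0.0],[[0.003,0.0,0],[0,0,0],0.0],[[0.003,0,0],[0,0,0],0.0],[[0,0,0],[0,0,0],0.0]]'
python3 - <<'E'
from h import *
o=ctrl.get_obs(); print(o['ee_pos'],o['orientation'],o['ft_force'],o['moment'],o['width'])
i,K,Rc,c=cam('wrist'); cv2.imwrite('pics/l.png',i);cv2.imwrite('pics/lz.png',cv2.resize(i[145:305,235:485],None,fx=3.2,fy=3.2,interpolation=cv2.INTER_CUBIC))
i,K,Rc,c=cam('side'); cv2.imwrite('pics/l_s.png',cv2.resize(i[190:310,250:370],None,fx=4.8,fy=4.8,interpolation=cv2.INTER_CUBIC))
E
```

```text
t: 8.53
ee_pos: [553.4, -46.6, 103.6]
orientation: [1.442, 1.04, -1.446]
ft_force: [-5.3, 1.3, -1.6]
width: 7.9
[553.41475254 -46.56317011 103.57171818] [ 1.4422097   1.04048686 -1.44644949] [-5.31792162  1.30038892 -1.60644776] [ 0.37127103  1.18614931 -0.0693618 ] 7.879426197834753
```

View pics/l_s.png

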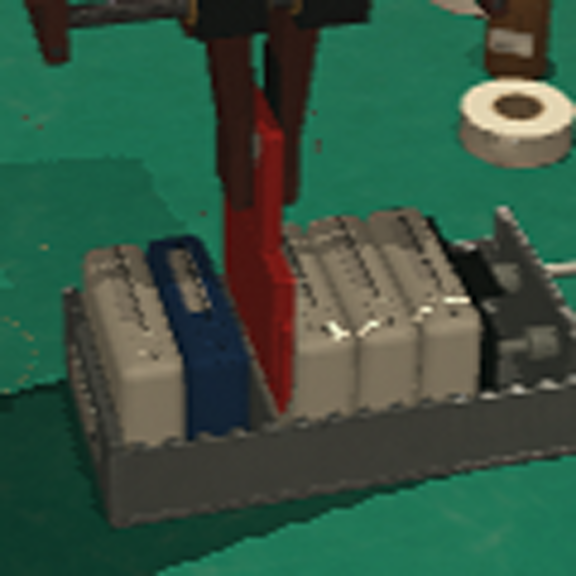

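View pics/lz.png

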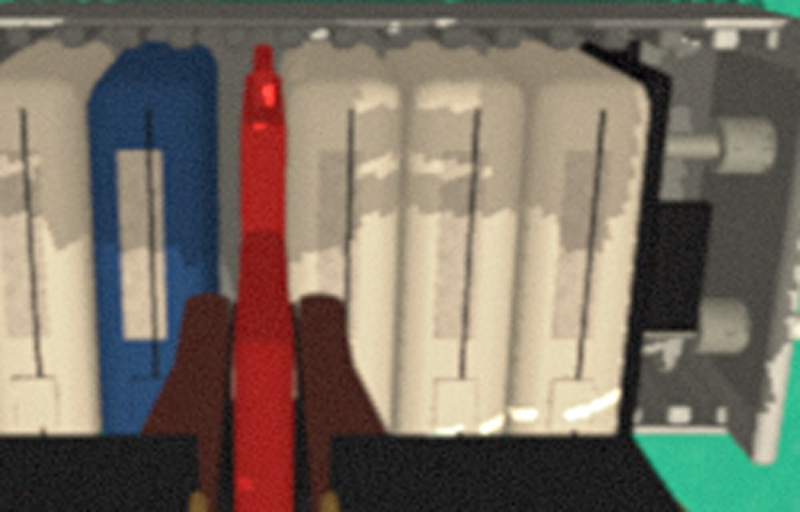

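```bash
python3 - <<'E'
from h import *
i=cv2.imread('pics/l.png'); a=cv2.resize(i[145:175,250:410],None,fx=5,fy=5,interpolation=cv2.INTER_CUBIC); b=cv2.resize(i[145:175,330:490],None,fx=5,fy=5,interpolation=cv2.INTER_CUBIC)
x=np.vstack([a,b]); cv2.imwrite('pics/lt.png',np.clip(x.astype(float)*1.6,0,255).astype(np.uint8))
TT([('b',(148,110),64),('bn',(155,370),64),('w2',(351,110),64),('w2n',(348,290),64),('w3',(476,110),64),('w3n',(462,370),64),('F1',(726,39),34),('N1',(680,415),34),('N2',(728,415),34),('ear',(262,55),70),('platel',(241,130),72),('plater',(284,130),72)],104,235,145,3.2)
E
```

```text
b [-21.6 -33.5]
bn [-21.8  22.3]
w2 [ 18.2 -33.5]
w2n [18.4  4.3]
w3 [ 42.7 -33.5]
w3n [42.9 22.4]
F1 [103.2 -43.1]
N1 [103.2  49.2]
N2 [115.   49.2]
ear [  0.7 -45.3]
platel [ -3.2 -31.3]
plater [  4.9 -31.3]
```

View pics/lt.png

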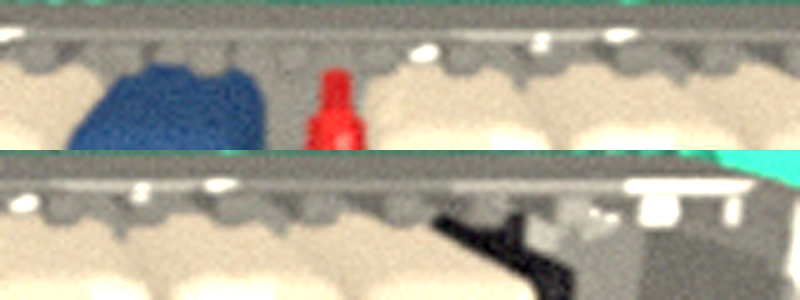

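```bash
python3 -m crank '[[[0.002,0.0003,0],[0,0,0],0.0],[[0.002,0,0],[0,0,0],0.0],[[0.002,0,0],[0,0,0],0.0],[[0.002,0,0],[0,0,0],0.0],[[0.002,0,0],[0,0,0],0.0],[[0.002,0.0,0],[0,0,0],0.0],[[0,0,0],[0,0,0],0.0],[[0,0,0],[0,0,0],0.0]]'
python3 - <<'E'
from h import *
o=ctrl.get_obs(); print(o['ee_pos'],o['orientation'],o['ft_force'],o['moment'],o['width'])
i,K,Rc,c=cam('wrist'); cv2.imwrite('pics/m.png',i);cv2.imwrite('pics/mz.png',cv2.resize(i[145:305,235:485],None,fx=3.2,fy=3.2,interpolation=cv2.INTER_CUBIC))
i,K,Rc,c=cam('side'); cv2.imwrite('pics/m_s.png',cv2.resize(i[190:310,250:370],None,fx=4.8,fy=4.8,interpolation=cv2.INTER_CUBIC))
E
```

```text
t: 9.35
ee_pos: [553.8, -46.7, 92.0]
orientation: [1.442, 1.04, -1.446]
ft_force: [-5.4, 2.1, -1.1]
width: 7.9
[553.83546344 -46.67993457  92.0050826 ] [ 1.44238612  1.04022205 -1.44617778] [-5.37301023  2.09432318 -1.05369158] [0.39078074 1.19528614 0.00533533] 7.9371321457115895
```

View pics/m_s.png

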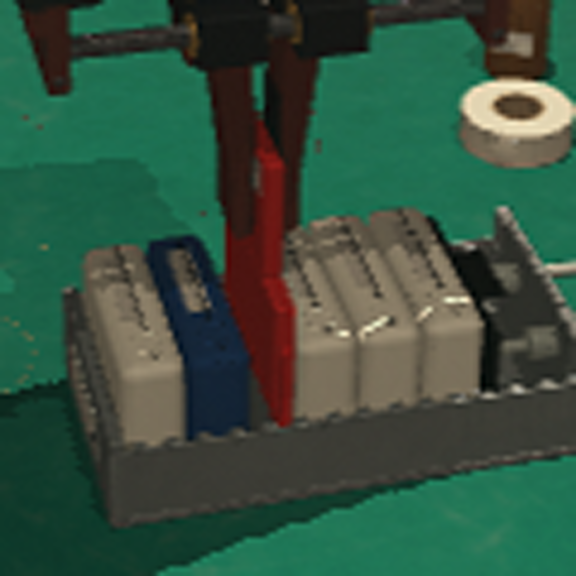

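```bash
python3 -m crank '[[[0.002,0,0],[0,0,0],0.0],[[0.002,0,0],[0,0,0],0.0],[[0.002,0,0],[0,0,0],0.0],[[0.002,0,0],[0,0,0],0.0],[[0.002,0,0],[0,0,0],0.0],[[0.002,0.0,0],[0,0,0],0.0],[[0,0,0],[0,0,0],0.0],[[0,0,0],[0,0,0],0.0]]'
```

```text
t: 10.12
ee_pos: [554.0, -46.7, 80.0]
orientation: [1.442, 1.04, -1.446]
ft_force: [-4.7, 1.7, -1.5]
width: 7.6
```

```bash
python3 -m crank '[[[0.001,0,0],[0,0,0],0.0],[[0.001,0,0],[0,0,0],0.0],[[0.001,0,0],[0,0,0],0.0],[[0.001,0,0],[0,0,0],0.0],[[0,0,0],[0,0,0],0.0],[[0,0.0,0],[0,0,0],0.0],[[0,0,0],[0,0,0],0.0],[[0,0,0],[0,0,0],0.0]]'
```

```text
t: 10.78
ee_pos: [554.0, -46.7, 76.2]
orientation: [1.443, 1.04, -1.446]
ft_force: [-5.6, 1.9, -0.1]
width: 8.0
```

```bash
python3 -m crank '[[[0.001,0,0],[0,0,0],0.0],[[0.001,0,0],[0,0,0],0.0],[[0.001,0,0],[0,0,0],0.0],[[0,0,0],[0,0,0],0.0],[[0,0,0],[0,0,0],0.0],[[0,0.0,0],[0,0,0],0.0],[[0,0,0],[0,0,0],0.0],[[0,0,0],[0,0,0],0.0]]'
python3 - <<'E'
from h import *
o=ctrl.get_obs(); print(o['ee_pos'],o['orientation'],o['ft_force'],o['moment'],o['width'])
i,K,Rc,c=cam('side'); cv2.imwrite('pics/n_s.png',cv2.resize(i[190:310,250:370],None,fx=4.8,fy=4.8,interpolation=cv2.INTER_CUBIC))
E
```

```text
t: 11.45
ee_pos: [554.4, -46.7, 75.1]
orientation: [1.443, 1.039, -1.445]
ft_force: [-10.0, 1.8, 19.1]
width: 8.3
[554.41007192 -46.72804361  75.06203548] [ 1.44291478  1.03938292 -1.44508598] [-9.95258416  1.80330651 19.08672099] [ 0.5003645   2.33387656 -0.0651493 ] 8.262803547427938
```

View pics/n_s.png

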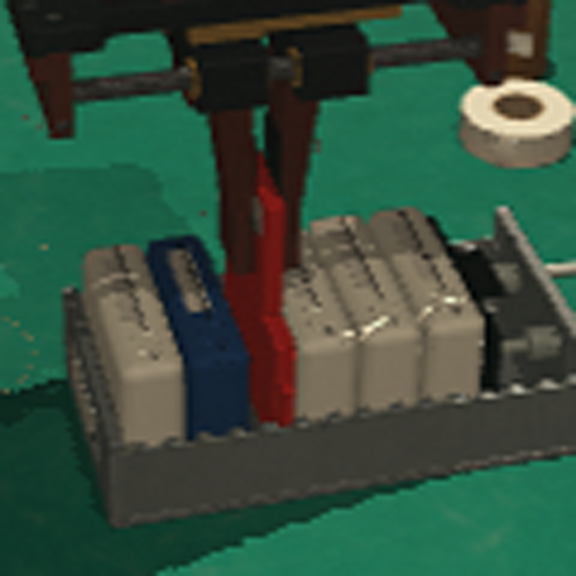

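```bash
python3 -m crank '[[[-0.0015,0,0],[0,0,0],0.0],[[0,0,0],[0,0,0],0.0],[[0,0,0],[0,0,0],0.03],[[0,0,0],[0,0,0],0.03],[[0,0,0],[0,0,0],0.03],[[0,0,0],[0,0,0],0.03],[[0,0,0],[0,0,0],0.03],[[0,0,0],[0,0,0],0.03]]'
python3 - <<'E'
from h import *
i,K,Rc,c=cam('wrist'); cv2.imwrite('pics/o.png',i)
E
```

```text
t: 12.17
ee_pos: [555.8, -47.0, 75.4]
orientation: [1.444, 1.037, -1.443]
ft_force: [-0.4, 0.6, -0.2]
width: 29.6
```

View pics/o.png

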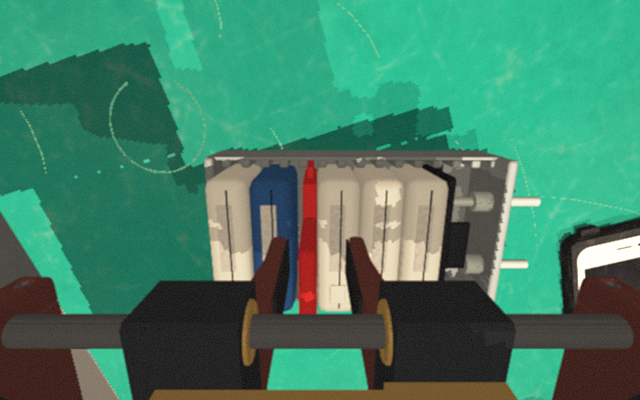

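The divider is released and the jaws are clear on both sides, with the tab at column 309 between fingers at about 285 and 350. I'll retreat straight up.

```bash
python3 -m crank '[[[-0.01,-0.001,0],[0,0,0],0.03],[[-0.015,0,0],[0,0,0],0.03],[[-0.025,0,0],[0,0,0],0.03],[[-0.03,0,0],[0,0,0],0.03],[[-0.03,0,0],[0,0,0],0.03],[[-0.03,0,0],[0,0,0],0.03],[[0,0,0],[0,0,0],0.03],[[0,0,0],[0,0,0],0.03]]'
python3 - <<'E'
from h import *
i,K,Rc,c=cam('side'); cv2.imwrite('pics/p_s.png',cv2.resize(i[190:310,250:370],None,fx=4.8,fy=4.8,interpolation=cv2.INTER_CUBIC))
i,K,Rc,c=cam('wrist'); cv2.imwrite('pics/p.png',i);cv2.imwrite('pics/pz.png',cv2.resize(i[120:270,215:465],None,fx=3.2,fy=3.2,interpolation=cv2.INTER_CUBIC))
print(ctrl.get_obs()['ee_pos'],ctrl.get_obs()['ft_force'])
E
```

```text
t: 12.88
ee_pos: [555.4, -46.7, 217.7]
orientation: [1.446, 1.035, -1.44]
ft_force: [-0.7, 0.0, -1.0]
width: 30.0
[553.60572643 -46.49966409 214.8420348 ] [-0.39503399 -0.22107573 -1.0265045 ]
```

View pics/p_s.png

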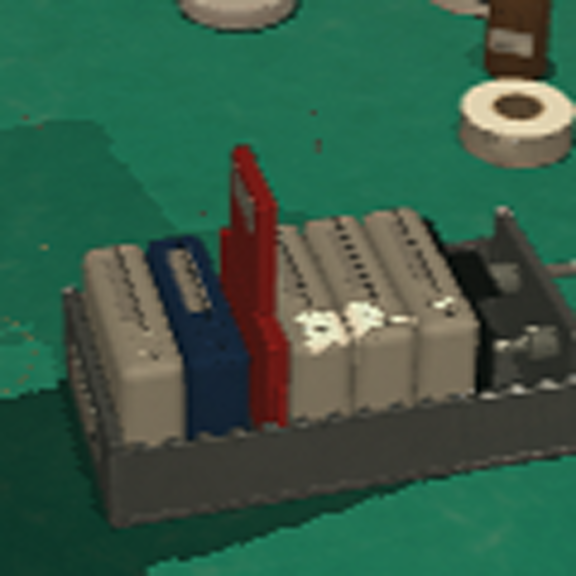

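View pics/pz.png

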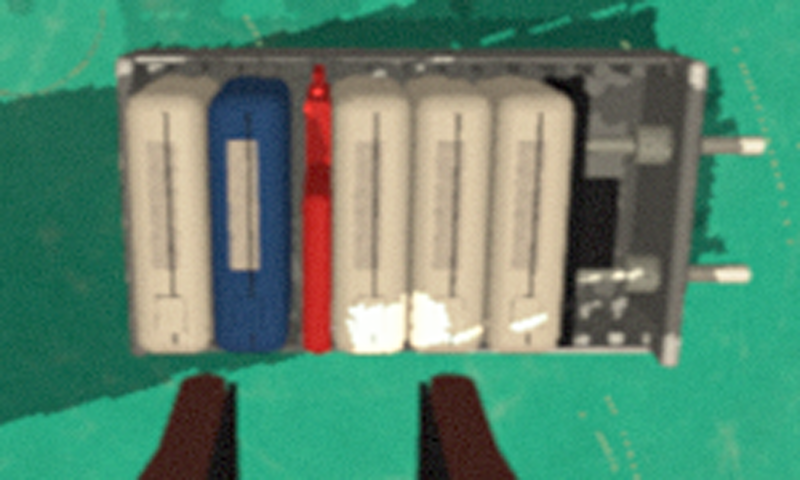

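```bash
python3 - <<'E'
from h import *
TT([('w1',(165,120),64),('b',(248,115),64),('bn',(252,320),64),('w2',(376,115),64),('tabtop',(318,300),113),('plate far',(317,135),64),('earfar',(319,72),48)],215.5,215,120,3.2)
i,K,Rc,c=cam('side')
m=((i[...,2]>110)&(i[...,1]<60)&(i[...,0]<60)).astype(np.uint8); m[:, :285]=0; m[:,325:]=0; m[:205]=0;m[300:]=0
ys,xs=np.nonzero(m); print('red rows',ys.min(),ys.max(),'top cols',xs[ys==ys.min()],'bottom',xs[ys==ys.max()])
# predict tab top corners from tool-frame position
o=ctrl.get_obs(); M=R.from_rotvec(o['orientation']).as_matrix(); print(o['ee_pos'])
for ty in (-4,4):
  for tz in (-22,22):
    P=np.array(o['ee_pos'])+M@np.array([0,ty-1.2,tz]); P[2]=113; print(ty,tz,proj(K,Rc,c,P).round(1))
E
```

```text
w1 [-47.1 -31.2]
b [-22.4 -32.7]
bn [-22.5  31.8]
w2 [ 15.7 -32.6]
tabtop [-1.3  9.4]
plate far [ -1.8 -26.7]
earfar [ -1.3 -43.7]
red rows 221 276 top cols [299 300] bottom [308]
[553.24274055 -46.48100041 213.90436296]
-4 -22 [296.7 219.2]
-4 22 [302.6 232.3]
4 -22 [301.1 218.7]
4 22 [307.2 231.7]
```

```bash
python3 -c "
from workcell import workorder; print(workorder.close_job())"
```

```text
the job is handed in; nothing more can be done
None
```

I pulled the red divider out by its tab and filed it directly behind the blue case, in the slot pair just past that joint. It is down on the tray floor and released, and I handed the job in at about 13 s (limit 67 s). The hand-in gave no verdict.

**Position:** in the last wrist picture the divider's middle plane is about 21 mm behind the blue case's (allowed 14.5 to 41 mm). The tab top and the lower plate line up to within 0.5 mm, so it stands upright. Its sideways position was not measured separately, but its ears are in the wall slots.

**Height:** the fingers stopped at 75.1 mm when the divider reached the floor, the same height as when I first gripped it in place. In the side view the tab top is within 2 pixels of where it should be if fully seated.

**Force:** the largest wrist reading I saw was about 22 N, as the foot met the floor. Readings were taken only at the end of each move, so a brief higher peak would not show.

**Cases and bystanders:** all five cases look upright and on the floor. I did not re-measure the things on the table, but the arm never went near them. The gripper is about 100 mm above the tab and touches nothing.

No check failed. Two estimates of the slot position differed by about 1 mm. I went by the wall teeth seen in the wrist picture, and the ears dropped in without resistance.

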